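# Lock the fume filter with its T toggle and open the inlet shutter one stop

## Robot

A 6-joint arm with a two-finger parallel gripper is mounted at the origin on a cart in front of the work surface, level with it; the furniture and walls round the work are solid. World frame = base frame: x ahead of the robot, y to its left, z up, the work surface at z = 0. Lengths are in m, angles in rad, forces in N, time in s.
With the tool pointing down it reaches from about 0.3 to 0.825 m from the base axis. Payload 5.4 kg.
Tool frame: the origin (TCP) lies midway between the tips of the shut fingers; the grasp point (between the pads) lies 19 mm behind it (r.grasp_offset is the distance from the TCP to the grasp point, in m); z points along the fingers, y is the line along which they close (so a half turn about z gives the same grasp; the last joint's range is limited). The gripper opens to 92 mm and grips with 3 to 60 N. Pads are 20 mm wide; open, the fingers measure 128 mm over their backs; the gripper's body (75 mm by 189 mm) begins 69 mm behind the grasp point.
Start: joints at [-1.466, 0.158, 1.597, -0, 1.386, -0.21], TCP at [0.178, -0.547, 0.185] pointing down, gripper open.
Joint ranges: [-2.91, 2.91], [-0.94, 2.29], [0.18, 2.7], [-1.29, 4.43], [0.17, 2.64], [-3, 3]. Speed limits (rad/s): [2.57, 2.57, 3.14, 3.14, 3.14, 3.14].

## Interface

Orientations are given as [roll, pitch, yaw] about the fixed x, y, z axes, in that order (R = Rz(yaw) Ry(pitch) Rx(roll)).
In Python, from station import r gives the robot as it stands.
- The arm moves only by the tool send_rows, never from a script. Its argument "moves" is a list of rows, each a list of 7 numbers: the shift along the world's x, y, z in mm, then the turn, a rotation vector about the world's x, y, z in degrees, then the gripper command: -1 is shut, 1 is fully open, values between are in proportion. A call has 1 to 20 rows; each row is the pose to reach, as a shift and turn from the pose commanded when the call began; what a row does not reach only later rows make up. A row lasts 1/12 s, in which the tool goes at most 41.7 mm and 7.16 degrees, less where a joint would pass 70% of its speed; a pose out of reach is approached as far as the arm can. A call with a gripper value outside its range is refused whole. The fingers move at their own pace and stop on an object; "force" is the grip in N (left out, the last holds). Time passes only in rows, so rows that repeat a pose let the fingers close. It gives the time, the measured TCP pose, the force, the opening and the grip force at its end, in the units of the state.
- r.get_obs(): the state, without advancing time (a new reading comes with each control period).
- r.get_image(name): name is "scene" or "top" or "wrist"; returns a dict with "frame" (420x560x3 uint8, blue, green, red), "fx", "fy", "cx", "cy" (pixels), "pose" (4x4, takes a point from camera to world coordinates). Camera axes: x right, y down, z forward; pixel columns grow to the right and rows downward; lengths in m; the calibration is good to about 2 mm. A picture is of the moment at which its call begins. There is no depth.
- r.finish_job(): hands the job in; it is judged then, once.
Trained networks look in a picture, given as the dict that the camera call returned (one of the last four; its "shot" number tells which), for a name from the list of things; names that differ only in an ending like _2 or _b are one class to them, and where a whole thing is asked for, a point or a joint stands for the part that bears it (a point fixed in the world has none). Each returns a list of dicts, best first, with "confidence" (0 to 1); they miss things now and then, are a little off and sometimes report something else, mostly with a low value. They report only what shows in the picture. A call takes as long as a camera call. They do not tell look-alikes from the thing itself.
- r.search_frame(picture, name): "rect" ([left, top, right, bottom] in pixels, round what is visible of it).
- r.silhouettes(picture, name): "pixels" (420x560 bool, what is visible of it) and "rect" ([left, top, right, bottom] in pixels, round what is visible of it).
The state is a dict: "time_s": time; "joint_positions": joint angles; "qd": joint speeds; "joint_efforts": joint torques, N m; "position": TCP position; "eef_rot": TCP orientation; "force": force on the tool from outside, world axes, zero at the start; "wrist_torque": the same for the moment, N m; "gripper_width": finger opening in m; "finger_force": force on a finger pad.
Only numpy, scipy, OpenCV 4.12 (cv2) and the standard library are available. Lean on these libraries where they do the work, as an engineer would, in place of code of your own. Each camera call takes 0.05 s, during which the arm holds its last target. There are 200 camera calls.

## Task

Put the bench fume filter box back into service: take the T-handled toggle from its stand, drop its crossbar through the slot in the middle of the filter cassette until the flange sits on the cassette, and give it a quarter turn clockwise (seen from above), so that the crossbar lies across the slot underneath and holds the cassette down. Only then slide the inlet shutter from closed to its next click stop, half open, and let go of everything. Leave the tools and the bottle on the bench where they are.

Things in the scene. Friction and masses are not known exactly. Their poses are not given: they have to be found in the camera images.
- toggle_handle (a point): Toggle, 0.12 kg, upright and loose in its stand; lifts straight out. Point: centre of its black T-handle bar, 70 (along y) x 16 (x) x 20 mm high; z up its axis. Under the bar a neck, 14 mm diameter, 14 mm high, then a flange, 38 mm diameter, 5 mm thick; flange underside 29 mm below the point. Same after a half turn.
- toggle_foot (a point): Centre of the toggle's steel crossbar, 68 mm below toggle_handle, at the end of the 10 mm stem under the flange: 44 mm long (along y, parallel to the handle bar), 11 mm wide (x), 10 mm high. This is the part that passes the slot.
- toggle_stand: White block, 48 (x) x 76 (y) x 56 mm high, fixed to the bench, with a slot 16.5 x 52 mm (long along y) in its top in which the toggle hangs by its flange at the start. Origin: centre of its underside.
- filter_box: Fume filter box, fixed: 150 (x) x 260 (y) mm, top deck 80 mm above the bench. Origin: centre of its underside; -x is its front, z up. Cassette pocket in the +y half, round inlet port with shutter in the -y half.
- slot (a point): Point of the box, axes as the box: centre of the toggle slot, 84 mm above the bench, level with the cassette's top. The slot runs along y. The toggle passes the cassette (slot 19 x 56, 24 mm thick), then right below the box's steel bridge (slot 15 x 50, 8 mm thick). Flange seated: toggle_handle 29 mm above this point, crossbar 2 mm below the bridge, in free room.
- cassette_top (a point): Centre of the top face of the filter cassette: loose grey frame 110 x 110 x 24 mm, 0.25 kg, white pleats on both sides of a middle bar with the slot. It lies in its pocket, 1.5 mm play to each side, top 4 mm above the deck. Pins under the bridge let the crossbar turn only clockwise (seen from above) and stop it at a quarter turn, along the box's x.
- shutter (a joint): Travel (m) of the steel shutter plate over the inlet port: 0 closed, 0.025 half open, 0.050 open; it opens towards the box's front (-x). A spring ball clicks into a notch at each of these stops and draws the plate in from about 2 mm either side. Leaving a notch takes roughly 10 N, sliding between under 1 N.
- shutter_tab (a point): Point in the black grip tab that stands on the shutter plate and moves with it; axes as the box. Tab: 11 mm thick along x (the way it slides), 40 mm wide along y; its top is 16 mm above the point, the plate 22 mm below. Only the low guide rails stand beside it, 33 mm to either side along y, 17 mm below the point.
- screwdriver_1: Bystander: slim blue-handled screwdriver, 158 mm, lying loose.
- bottle_1: Bystander: small brown dropper bottle, 33 mm across, 102 mm tall, standing loose.
- tweezers: Bystander: fine tweezers with green grips, 118 mm, lying loose.
Things that resemble listed ones, but are neither listed nor needed, are in the scene too. Of the things like the part that bears toggle_handle, leave any that is pink; of the rest the larger one is meant.

How it is judged:
On the way, in this order (a step that is already met when the one before it is completed fails the run):
1. the toggle is through the slot, seated and turned a quarter turn while the shutter is still closed (z of toggle_handle in the frame of slot between 0.026 and 0.0325 m and horizontal distance between toggle_handle and slot below 0.008 m and angle between the y axis of toggle_handle and the x axis of slot, either way round below 0.26 rad and angle between toggle_handle's own z axis and vertical below 0.12 rad and z of cassette_top in the frame of slot between -0.002 and 0.002 m and horizontal distance between cassette_top and slot below 0.004 m and value of joint shutter below 0.006 m), for 0.2 s.
2. the shutter is in its half-open stop (value of joint shutter between 0.022 and 0.028 m), for 0.2 s.
At the end, for the whole second after the job is handed in: Flange resting on the seated cassette (handle centre 26 to 32.5 mm above the slot point, within 8 mm of it sideways, upright within 0.12 rad), crossbar within 15 degrees of straight across the slot; cassette within 2 mm in height and 4 mm sideways of its seat; shutter at rest at 25 mm, within 3 mm (all of step 2 and z of toggle_handle in the frame of slot between 0.026 and 0.0325 m and horizontal distance between toggle_handle and slot below 0.008 m and angle between the y axis of toggle_handle and the x axis of slot, either way round below 0.26 rad and angle between toggle_handle's own z axis and vertical below 0.12 rad and z of cassette_top in the frame of slot between -0.002 and 0.002 m and horizontal distance between cassette_top and slot below 0.004 m and velocity of joint shutter between -0.005 and 0.005 m/s); the robot touches nothing.
It fails at once if a tool or bottle on the bench is shifted by more than 25 mm (distance of any of screwdriver_1, bottle_1, tweezers from where it was at the start of the episode above 0.025 m).
It also fails if it takes over 48 s, if anything falls off the work surface, if the arm or the gripper's body presses on something with over 40 N, if the wrist force passes 120 N, or if a joint passes its speed limit or range.

## Working session

There is one attempt and no reset: what is moved stays moved. The work goes in short steps, Python scripts to look and compute and a tool call to move; the robot and the scene stay as the last step left them, time stands still between calls to the robot, and variables do not carry over. Pictures are saved under pics/ and viewed, at most 11 in all, crops included, and the job is handed in when it is done.

Besides the shell and the picture viewer there is one more tool, called after "Call:" in YAML: its name, and indented under it one key for each argument. send_rows: Moves the arm, as the interface text tells. Its arguments: {"type":"object","properties":{"moves":{"type":"array","items":{"type":"array","items":{"type":"number"}}},"force":{"type":"number"}},"required":["moves"]}

```bash
mkdir -p pics; ls
cat > h.py <<'E'
import numpy as np, cv2
from station import r
def ray(im,u,v):
    d=np.array([(u-im["cx"])/im["fx"],(v-im["cy"])/im["fy"],1.]);P=np.array(im["pose"])
    return P[:3,3],P[:3,:3]@d
def at_z(im,u,v,z):
    o,d=ray(im,u,v);return o+d*(z-o[2])/d[2]
def proj(im,p):
    P=np.array(im["pose"]);c=P[:3,:3].T@(np.array(p)-P[:3,3]);return np.array([im["fx"]*c[0]/c[2]+im["cx"],im["fy"]*c[1]/c[2]+im["cy"]])
def tri(obs):
    A=np.zeros((3,3));b=np.zeros(3)
    for im,u,v in obs:
        o,d=ray(im,u,v);d=d/np.linalg.norm(d);M=np.eye(3)-np.outer(d,d);A+=M;b+=M@o
    return np.linalg.solve(A,b)
E
python3 - <<'E'
from h import *
s=r.get_image("scene");t=r.get_image("top")
cv2.imwrite("pics/a.png",np.vstack([s["frame"],t["frame"]])[:, :])
cv2.imwrite("pics/a.png",cv2.resize(np.hstack([s["frame"],t["frame"]]),(800,300)))
cv2.imwrite("pics/s.png",s["frame"]);cv2.imwrite("pics/t.png",t["frame"])
for im,n in((s,"scene"),(t,"top")):
    print(n,im["fx"],np.round(im["pose"],3).tolist())
    for k in ["toggle_handle","toggle_stand","filter_box","cassette_top","shutter_tab","screwdriver_1","bottle_1","tweezers"]:
        print(k,[(np.round(d["rect"]).tolist(),round(d["confidence"],2)) for d in r.search_frame(im,k)[:4]])
print(r.get_obs())
E
```

```text
pics
scene 395.27848994912836 [[-0.711, -0.45, 0.541, 0.089], [-0.704, 0.454, -0.547, 0.752], [0.001, -0.769, -0.639, 0.656], [0.0, 0.0, 0.0, 1.0]]
toggle_handle [([156.0, 212.0, 175.0, 256.0], 0.81), ([302.0, 252.0, 331.0, 282.0], 0.64), ([336.0, 240.0, 354.0, 266.0], 0.59), ([181.0, 255.0, 199.0, 298.0], 0.17)]
toggle_stand [([293.0, 263.0, 338.0, 307.0], 0.58)]
filter_box [([211.0, 168.0, 336.0, 266.0], 0.88)]
cassette_top [([222.0, 188.0, 288.0, 237.0], 0.69)]
shutter_tab [([281.0, 170.0, 308.0, 192.0], 0.94)]
screwdriver_1 [([182.0, 253.0, 196.0, 297.0], 0.75), ([349.0, 214.0, 406.0, 230.0], 0.49)]
bottle_1 [([179.0, 253.0, 199.0, 297.0], 0.56)]
tweezers [([220.0, 300.0, 232.0, 328.0], 0.63)]
top 478.2301401892452 [[-0.008, -0.999, 0.045, 0.492], [-1.0, 0.007, -0.021, 0.288], [0.021, -0.045, -0.999, 1.068], [0.0, 0.0, 0.0, 1.0]]
toggle_handle [([234.0, 268.0, 265.0, 287.0], 0.91), ([171.0, 109.0, 193.0, 137.0], 0.81), ([289.0, 263.0, 308.0, 279.0], 0.68)]
toggle_stand [([230.0, 264.0, 270.0, 290.0], 0.57)]
filter_box [([228.0, 143.0, 356.0, 225.0], 0.78)]
cassette_top [([233.0, 
[... 327 characters left out ...]
_positions': array([-1.46610624e+00,  1.58443152e-01,  1.59697935e+00, -3.36890499e-05,
        1.38619994e+00, -2.10109264e-01]), 'qd': array([ 6.36842895e-04,  1.56933575e-03, -1.55335010e-03,  9.99432416e-08,
       -2.77404851e-04,  9.74056991e-04]), 'joint_efforts': array([-1.43936017e-03, -3.85567582e+01, -3.22368157e+01,  6.99880323e-02,
        3.04562040e-02, -5.62645482e-06]), 'position': array([ 0.1779968 , -0.5467414 ,  0.18518724]), 'eef_rot': array([-3.14155661e+00,  2.61748802e-05,  3.14805532e-01]), 'force': array([-0.00751404, -0.99383658, -1.29876972]), 'wrist_torque': array([-0.0346575 , -0.01676601, -0.01044658]), 'finger_force': 0.0, 'gripper_width': 0.09208244796876675}
```

Run:
```python
import cv2,numpy as np
s=cv2.imread("pics/s.png")[150:340,140:420];t=cv2.imread("pics/t.png")[90:300,150:420]
a=cv2.resize(s,(800,543),interpolation=cv2.INTER_CUBIC);b=cv2.resize(t,(771,600),interpolation=cv2.INTER_CUBIC)
cv2.imwrite("pics/s2.png",a);cv2.imwrite("pics/t2.png",b)
```

```text
(no output)
```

View pics/s2.png

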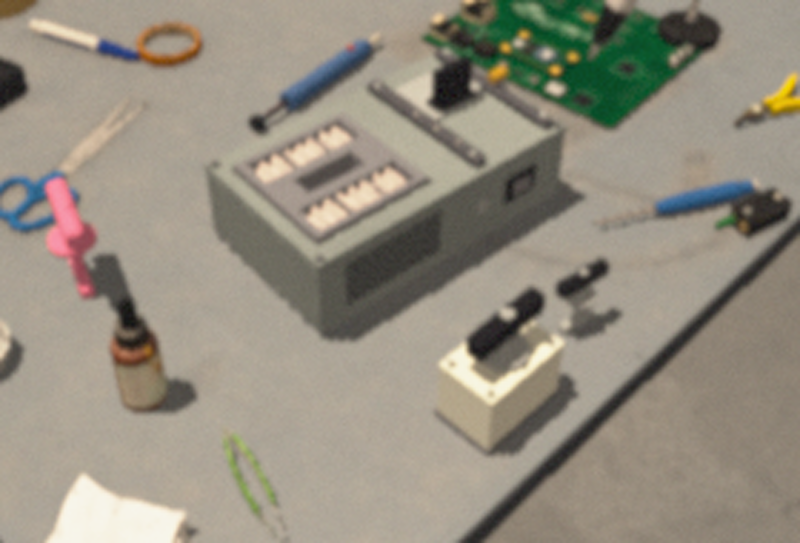

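View pics/t2.png

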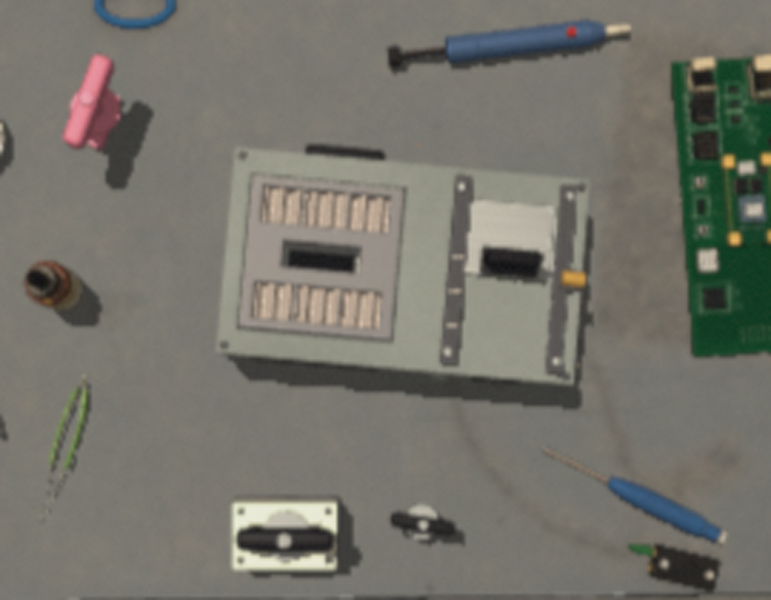

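Candidates for the toggle in the top view: the black one in the white stand (about 250,278), a smaller black one (299,271) and a pink one (182,123). The one in the stand fits: it is not pink, it is the larger black one, and it hangs in the stand. The enlarged crop confirms this.

Run:
```python
from h import *
t=r.get_image("top");s=r.get_image("scene")
def rect(im,k,z,n=0,thr=None):
    ds=r.silhouettes(im,k)
    for d in ds[:3]:
        m=d["pixels"].astype(np.uint8)
        if thr: m=m*(im["frame"].max(2)<thr).astype(np.uint8)
        c=cv2.findNonZero(m)
        P=np.array([at_z(im,*p[0],z)[:2] for p in c],np.float32)
        (cx,cy),(w,h),a=cv2.minAreaRect(P*1000);print(k,round(d["confidence"],2),np.round(d["rect"]),"c",round(cx,1),round(cy,1),"wh",round(w,1),round(h,1),"a",round(a,1),"mean",np.round(P.mean(0)*1000,1))
rect(t,"toggle_handle",.095,thr=75);rect(t,"filter_box",.08);rect(t,"cassette_top",.084);rect(t,"shutter_tab",.118,thr=75);rect(t,"toggle_stand",.056)
# box corners in top crop pixels (from picture)
for n,(u,v) in dict(TL=(237,150),TR=(590,181),BR=(577,384),BL=(220,352),slotL=(281,257),slotR=(361,257),h0=(237,540),h1=(334,540),hm=(285,541),pinkno=(0,0),tabc=(513,262)).items():
    z={'s':.084,'h':.095,'t':.118}.get(n[0],.08)
    print(n,np.round(at_z(t,150+u/2.857,90+v/2.857,z)[:2]*1000,1))
```

```text
toggle_handle 0.79 [234. 267. 265. 287.] c 396.9 324.1 wh 64.7 14.1 a 89.4 mean [396.8 324.1]
toggle_handle 0.73 [290. 264. 311. 279.] c 407.1 228.0 wh 43.6 11.2 a 81.9 mean [406.8 228.3]Traceback (most recent call last):
  File "<stdin>", line 11, in <module>
  File "<stdin>", line 9, in rect
TypeError: 'NoneType' object is not iterable
```

Run:
```python
from h import *
t=r.get_image("top")
def rect(im,k,z,thr=None):
    for d in r.silhouettes(im,k)[:1]:
        m=d["pixels"].astype(np.uint8)
        if thr: m=m*(im["frame"].max(2)<thr).astype(np.uint8)
        c=cv2.findNonZero(m)
        if c is None: print(k,d["rect"]);continue
        P=np.array([at_z(im,*p[0],z)[:2] for p in c],np.float32)
        (cx,cy),(w,h),a=cv2.minAreaRect(P*1000);print(k,round(d["confidence"],2),np.round(d["rect"]),"c",round(cx,1),round(cy,1),"wh",round(w,1),round(h,1),"a",round(a,1),"mean",np.round(P.mean(0)*1000,1))
rect(t,"filter_box",.08);rect(t,"cassette_top",.084);rect(t,"shutter_tab",.118,thr=75);rect(t,"toggle_stand",.056)
for n,(u,v) in dict(TL=(237,150),TR=(590,181),BR=(577,384),BL=(220,352),slotL=(281,257),slotR=(361,257),h0=(237,540),h1=(334,540),hm=(285,541),tabc=(513,262)).items():
    z={'s':.084,'h':.095,'t':.118}.get(n[0],.08)
    print(n,np.round(at_z(t,150+u/2.857,90+v/2.857,z)[:2]*1000,1))
P=np.array(r.get_image("wrist")["pose"]);print(P.round(4).tolist())
```

```text
filter_box 0.76 [225. 141. 358. 224.] c 594.4 238.2 wh 262.0 161.5 a 83.2 mean [589.7 214.7]
cassette_top 0.57 [234. 149. 292. 208.] c 600.1 298.5 wh 109.7 113.2 a 84.3 mean [599.4 298.8]
shutter_tab 0.73 [313. 160. 346. 188.] c 589.7 164.9 wh 40.3 18.4 a 84.5 mean [589.8 165.2]
toggle_stand 0.96 [232. 264. 270. 288.] c 399.3 324.5 wh 77.9 52.4 a 89.5 mean [402.1 323.9]
TL [676.9 358.5]
TR [652.9 101.1]
BR [504.8 112.9]
BL [529.9 371.3]
slotL [598.1 326.8]
slotR [597.8 269. ]
h0 [396.2 358.5]
h1 [395.5 289.9]
hm [395.1 324.6]
tabc [589.9 163.3]
[[0.3094, -0.916, -0.2554, 0.2492], [-0.9509, -0.298, -0.0832, -0.5232], [0.0001, 0.2686, -0.9633, 0.385], [0.0, 0.0, 0.0, 1.0]]
```

Call:
send_rows:
  moves:
    - [230, 447, 0, 0, 0, 72, 0.2]
    - [230, 447, 0, 0, 0, 72, 0.2]
    - [230, 447, 0, 0, 0, 72, 0.2]
    - [230, 447, 0, 0, 0, 72, 0.2]
    - [230, 447, 0, 0, 0, 72, 0.2]
    - [230, 447, 0, 0, 0, 72, 0.2]
    - [230, 447, 0, 0, 0, 72, 0.2]
    - [230, 447, 0, 0, 0, 72, 0.2]
    - [230, 447, 0, 0, 0, 72, 0.2]
    - [230, 447, 0, 0, 0, 72, 0.2]
    - [230, 447, 0, 0, 0, 72, 0.2]
    - [218, 871, -20, 0, 0, 72, 0.2]
    - [218, 871, -20, 0, 0, 72, 0.2]
    - [218, 871, -20, 0, 0, 72, 0.2]
    - [218, 871, -20, 0, 0, 72, 0.2]
    - [218, 871, -20, 0, 0, 72, 0.2]
    - [218, 871, -20, 0, 0, 72, 0.2]
    - [218, 871, -20, 0, 0, 72, 0.2]
    - [218, 871, -20, 0, 0, 72, 0.2]
    - [218, 871, -20, 0, 0, 72, 0.2]

```text
time_s: 3.02
position: [0.3941, 0.2377, 0.1693]
eef_rot: [3.14, -0.0, 1.572]
force: [1.3, -0.5, -0.4]
gripper_width: 0.0552
finger_force: 0.0
```

Call:
send_rows:
  moves:
    - [0, 0, 0, 0, 0, 0, 0.2]
    - [0, 0, 0, 0, 0, 0, 0.2]

```text
time_s: 3.18
position: [0.3937, 0.2371, 0.1688]
eef_rot: [-3.141, 0.0, 1.576]
force: [0.2, -0.2, -1.1]
gripper_width: 0.0552
finger_force: 0.0
```

```bash
cat >> h.py <<'E'
def dark(im,k,z,thr=70):
    for d in r.silhouettes(im,k)[:2]:
        m=(d["pixels"]&(im["frame"].max(2)<thr)).astype(np.uint8)
        c=cv2.findNonZero(m)
        if c is None: continue
        P=np.array([at_z(im,*p[0],z)[:2] for p in c],np.float32)
        (cx,cy),(w,h),a=cv2.minAreaRect(P*1000);print(k,round(d["confidence"],2),np.round(d["rect"]),"c",round(cx,1),round(cy,1),"wh",round(w,1),round(h,1),"a",round(a,1),"mean",np.round(P.mean(0)*1000,1))
E
python3 - <<'E'
from h import *
w=r.get_image("wrist");cv2.imwrite("pics/w1.png",w["frame"])
dark(w,"toggle_handle",.095);dark(w,"toggle_stand",.056,300)
o=r.get_obs();print(o["time_s"],o["position"],o["eef_rot"],o["gripper_width"],w["fx"])
E
```

```text
toggle_handle 0.83 [254.  41. 307. 140.] c 394.9 324.8 wh 67.4 14.5 a 89.3 mean [393.2 322.4]
toggle_handle 0.82 [273. 182. 303. 237.] c 401.0 236.4 wh 41.8 9.5 a 80.2 mean [400.8 236.7]
toggle_stand 0.96 [253.  44. 311. 138.] c 394.8 327.3 wh 76.0 48.2 a 89.2 mean [394.5 329.1]
3.3333 [0.39463724 0.2344679  0.169103  ] [3.14141843e+00 3.71410626e-04 1.57017992e+00] 0.05521380342993216 353.1269530701696
```

View pics/w1.png

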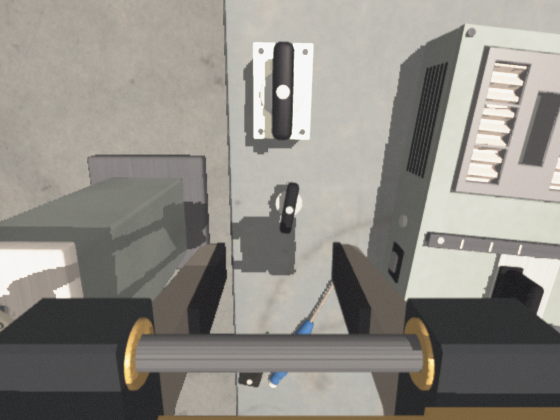

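Call:
send_rows:
  moves:
    - [0, 45, -20, 0, 0, 0, 0.2]
    - [0, 89, -49, 0, 0, 0, 0.2]
    - [0, 89, -49, 0, 0, 0, 0.2]
    - [0, 89, -49, 0, 0, 0, 0.2]
    - [0, 89, -49, 0, 0, 0, 0.2]

```text
time_s: 3.75
position: [0.3946, 0.3231, 0.1198]
eef_rot: [-3.141, 0.001, 1.571]
force: [0.2, -0.6, 0.3]
gripper_width: 0.0549
finger_force: 0.0
```

Run:
```python
from h import *
P=[]
for i in range(3):
    w=r.get_image("wrist");P.append(r.get_obs()["position"])
print(np.round(P,4).tolist(),r.get_obs()["eef_rot"],r.get_obs()["time_s"])
cv2.imwrite("pics/w2.png",w["frame"])
dark(w,"toggle_handle",.095)
```

```text
[[0.3952, 0.323, 0.1206], [0.3956, 0.3231, 0.1211], [0.3957, 0.3232, 0.1213]] [ 3.13963472e+00 -4.95064223e-04  1.56922481e+00] 3.9
toggle_handle 0.74 [273. 275. 301. 336.] c 401.8 257.7 wh 33.4 9.0 a 80.9 mean [401.8 259.7]
toggle_handle 0.56 [254. 166. 306. 265.] c 395.2 327.8 wh 68.0 14.9 a 89.4 mean [395.1 328.6]
```

View pics/w2.png

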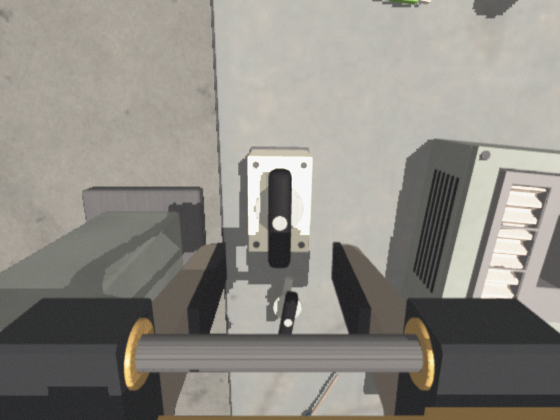

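Call:
send_rows:
  moves:
    - [0, 3, -27, 0, 0, 0, 0.2]
    - [0, 3, -53, 0, 0, 0, 0.2]
    - [0, 3, -53, 0, 0, 0, 0.2]
    - [0, 3, -53, 0, 0, 0, -1]
    - [0, 3, -53, 0, 0, 0, -1]
    - [0, 3, -53, 0, 0, 0, -1]
    - [0, 3, -53, 0, 0, 0, -1]
    - [0, 3, -53, 0, 0, 0, -1]
    - [0, 3, -53, 0, 0, 0, -1]
  force: 40

```text
time_s: 4.7
position: [0.3949, 0.3277, 0.0678]
eef_rot: [3.14, -0.001, 1.571]
force: [-0.1, -0.1, 0.3]
gripper_width: 0.0172
finger_force: 0.0
```

Call:
send_rows:
  moves:
    - [0, 0, 0, 0, 0, 0, -1]
    - [0, 0, 0, 0, 0, 0, -1]
    - [0, 0, 0, 0, 0, 0, -1]

```text
time_s: 4.95
position: [0.3944, 0.3274, 0.0671]
eef_rot: [-3.142, 0.0, 1.572]
force: [0.6, 0.0, -0.3]
gripper_width: 0.0007
finger_force: 0.0
```

Run:
```python
from h import *
w=r.get_image("wrist");s=r.get_image("scene")
a=cv2.resize(s["frame"][190:330,240:400],(480,420))
cv2.imwrite("pics/w3.png",cv2.resize(np.hstack([w["frame"],a]),(800,323)))
t=r.get_image("top");dark(t,"toggle_handle",.095)
print(r.get_obs()["finger_force"],r.get_obs()["gripper_width"])
```

```text
toggle_handle 0.73 [291. 266. 312. 278.] c 405.6 226.0 wh 43.3 12.6 a 84.7 mean [406.  225.7]
0.0 0.00026308282355509206
```

View pics/w3.png

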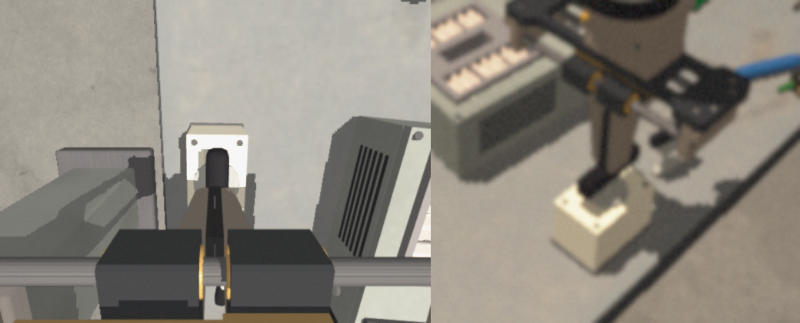

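Run:
```python
from h import *
w=r.get_image("wrist");s=r.get_image("scene");p=r.get_obs()["position"];print(p)
F=[]
for im,(y0,y1,x0,x1) in ((w,(150,400,200,350)),(s,(215,320,275,375))):
    k=4 if im is w else 6
    f=cv2.resize(im["frame"][y0:y1,x0:x1],None,fx=k,fy=k,interpolation=cv2.INTER_CUBIC)
    for q,c in ((p,(0,0,255)),(p+[0,0,.019],(0,255,0)),([.395,.325,.095],(255,0,0)),([.395,.36,.095],(255,0,0)),([.395,.29,.095],(255,0,0))):
        u=(proj(im,q)-[x0,y0])*k;cv2.circle(f,(int(u[0]),int(u[1])),5,c,2)
    F.append(cv2.resize(f,(400 if im is s else 360,600 if im is w else 420)))
F[1]=cv2.copyMakeBorder(F[1],0,180,0,0,cv2.BORDER_CONSTANT)
cv2.imwrite("pics/w4.png",np.hstack(F))
```

```text
[0.39438973 0.32739578 0.06698878]
```

View pics/w4.png

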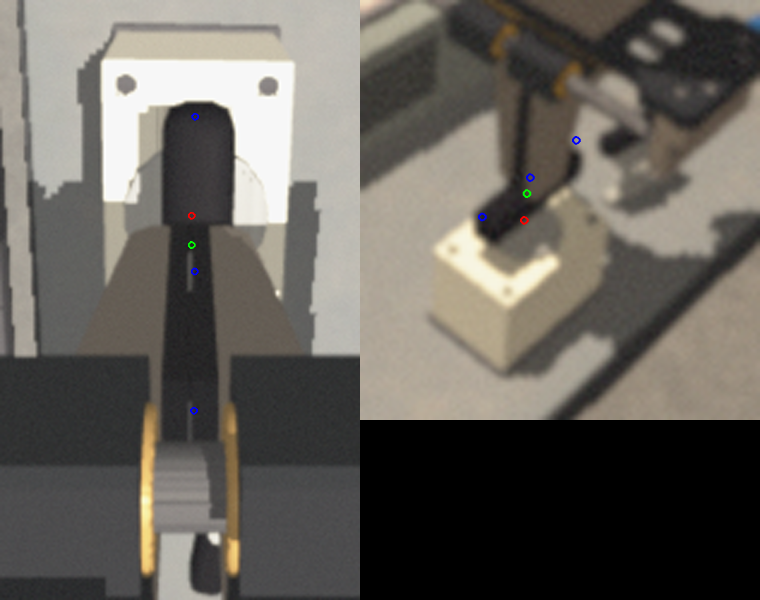

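Run:
```python
from h import *
print(r.grasp_offset)
w=r.get_image("wrist");o=r.get_obs();p=o["position"]
f=np.array([np.cos(o["eef_rot"][2]),np.sin(o["eef_rot"][2]),0])
for dz in (0,.01,.02,.03,.04):
    print(dz,[proj(w,p+f*a+[0,0,dz]).round(1).tolist() for a in (0,.01)])
```

```text
0.0187
0 [[279.9, 239.9], [279.9, 224.1]]
0.01 [[279.9, 246.1], [279.9, 229.6]]
0.02 [[279.9, 252.9], [279.9, 235.7]]
0.03 [[280.0, 260.4], [280.0, 242.4]]
0.04 [[280.0, 268.8], [280.1, 249.9]]
```

Call:
send_rows:
  moves:
    - [0, 0, 0, 0, 0, 0, 0.2]
    - [0, 0, 0, 0, 0, 0, 0.2]
    - [0, 0, 0, 0, 0, 0, 0.2]
    - [0, 0, 0, 0, 0, 0, 0.2]
    - [0, 0, -10, 0, 0, 0, 0.2]
    - [0, 0, -20, 0, 0, 0, 0.2]
    - [0, 0, -20, 0, 0, 0, 0.2]

```text
time_s: 5.88
position: [0.3924, 0.3264, 0.0442]
eef_rot: [-3.137, 0.002, 1.571]
force: [-0.5, 0.0, -0.4]
gripper_width: 0.0449
finger_force: 0.0
```

Call:
send_rows:
  moves:
    - [0, 0, -22, 0, 0, 0, -1]
    - [0, 0, -22, 0, 0, 0, -1]
    - [0, 0, -22, 0, 0, 0, -1]
    - [0, 0, -22, 0, 0, 0, -1]
    - [0, 0, -22, 0, 0, 0, -1]
    - [0, 0, -22, 0, 0, 0, -1]
    - [0, 0, -22, 0, 0, 0, -1]
    - [0, 0, -22, 0, 0, 0, -1]
  force: 25

```text
time_s: 6.55
position: [0.3965, 0.3288, 0.027]
eef_rot: [3.138, -0.003, 1.571]
force: [0.7, 1.1, 9.5]
gripper_width: 0.0365
finger_force: 29.1
```

Call:
send_rows:
  moves:
    - [0, 0, 0, 0, 0, 0, 0.2]
    - [0, 0, 0, 0, 0, 0, 0.2]
    - [0, 0, 5, 0, 0, 0, 0.2]
    - [0, 0, 12, 0, 0, 0, 0.2]
    - [0, 0, 12, 0, 0, 0, -1]
    - [0, 0, 12, 0, 0, 0, -1]
    - [0, 0, 12, 0, 0, 0, -1]
    - [0, 0, 12, 0, 0, 0, -1]
    - [0, 0, 12, 0, 0, 0, -1]
    - [0, 0, 12, 0, 0, 0, -1]
    - [0, 0, 12, 0, 0, 0, -1]
  force: 40

```text
time_s: 7.47
position: [0.3943, 0.3273, 0.0368]
eef_rot: [-3.141, 0.0, 1.571]
force: [0.3, -0.1, -0.4]
gripper_width: 0.0156
finger_force: 40.0
```

Call:
send_rows:
  moves:
    - [0, 0, 20, 0, 0, 0, -1]
    - [0, 0, 50, 0, 0, 0, -1]
    - [0, 0, 80, 0, 0, 0, -1]
    - [20, -10, 100, 0, 0, 0, -1]
    - [55, -32, 100, 0, 0, -3, -1]
    - [90, -54, 100, 0, 0, -5.5, -1]
    - [125, -76, 100, 0, 0, -5.5, -1]
    - [160, -97, 100, 0, 0, -5.5, -1]
    - [165, -97, 100, 0, 0, -5.5, -1]
    - [165, -97, 100, 0, 0, -5.5, -1]
    - [165, -97, 100, 0, 0, -5.5, -1]

```text
time_s: 8.38
position: [0.5585, 0.2306, 0.1362]
eef_rot: [-3.139, 0.0, 1.475]
force: [-0.6, 0.2, -1.8]
gripper_width: 0.0159
finger_force: 40.0
```

Run:
```python
from h import *
w=r.get_image("wrist");o=r.get_obs();p=o["position"];print(o["time_s"],p,o["eef_rot"],o["gripper_width"],o["finger_force"])
for k,z in (("cassette_top",.084),("toggle_handle",.195)):
    dark(w,k,z,300)
d=r.silhouettes(w,"cassette_top")
f=w["frame"]
cv2.imwrite("pics/w5.png",f);np.save("w5pose.npy",np.array(w["pose"]))
# slot: dark pixels within cassette
if d:
    c=cv2.convexHull(cv2.findNonZero(d[0]["pixels"].astype(np.uint8)));m=np.zeros(f.shape[:2],np.uint8);cv2.fillConvexPoly(m,cv2.erode(m,None) if 0 else c,1)
    g=((f.max(2)<90)&(m>0)).astype(np.uint8)
    n,l,st,ce=cv2.connectedComponentsWithStats(g)
    for i in np.argsort(-st[1:,4])[:3]+1:
        P=np.array([at_z(w,*q[0],.084)[:2] for q in cv2.findNonZero((l==i).astype(np.uint8))],np.float32)*1000
        print(st[i],cv2.minAreaRect(P))
```

```text
8.4333 [0.55800209 0.23105679 0.13636973] [-3.13959436e+00  1.24977338e-04  1.47621606e+00] 0.015535500936532644 39.99881207942963
cassette_top 0.82 [248.  28. 412. 193.] c 598.1 298.7 wh 111.0 110.2 a 85.0 mean [598.6 302.2]
toggle_handle 0.68 [247. 196. 311. 333.] c 559.0 239.1 wh 63.9 25.6 a 84.5 mean [558.8 240.1]
toggle_handle 0.58 [ 89. 198. 129. 256.] c 489.3 265.9 wh 26.7 16.2 a 80.6 mean [488.3 267.5]
[ 314   82   20   67 1151] ((594.9635009765625, 298.83941650390625), (44.07496643066406, 12.109884262084961), 84.24098205566406)
[317  73  26  83 370] ((599.678466796875, 298.65625), (55.15156555175781, 16.727907180786133), 87.25638580322266)
[399  52   3  10  20] ((647.9631958007812, 331.7659606933594), (5.540955543518066, 1.3165947198867798), 89.8070068359375)
```

View pics/w5.png

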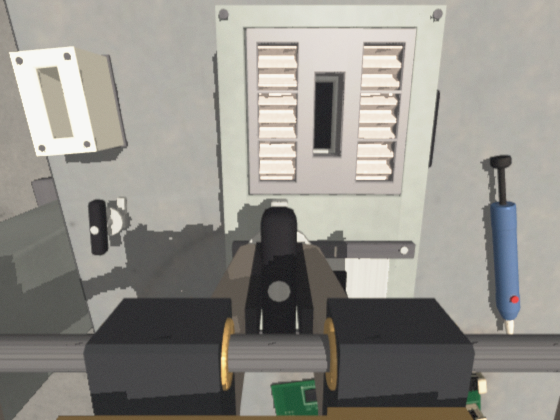

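Run:
```python
from h import *
w=r.get_image("wrist");o=r.get_obs();p=o["position"];print(p,o["eef_rot"])
f=w["frame"];g=f.max(2)
for row in (95,115,135): print(row,g[row,304:356].tolist())
for col in (322,330,338): print(col,g[64:86,col].tolist(),g[142:166,col].tolist())
c=[at_z(w,u,v,.084)[:2]*1000 for u,v in((316,72),(344.5,72),(342,157),(313,157))]
print(np.round(c,1).tolist(),np.mean(c,0).round(1))
b=[at_z(w,u,v,.080)[:2]*1000 for u,v in((219,11),(442,9))];print("deck far corners",np.round(b,1).tolist())
for z in(.189,.194,.199): print(z,(at_z(w,279,291.5,z)*1000).round(1))
print("far end",(at_z(w,279,207,.189)*1000).round(1))
```

```text
[0.55832963 0.23132854 0.13703894] [-3.14121385e+00  3.63642135e-05  1.47712926e+00]
95 [218, 219, 218, 218, 220, 218, 218, 220, 217, 218, 191, 131, 71, 45, 44, 41, 40, 40, 40, 35, 37, 43, 41, 37, 44, 41, 37, 40, 50, 90, 104, 112, 122, 122, 97, 80, 78, 79, 82, 93, 144, 207, 219, 221, 221, 221, 221, 221, 220, 218, 218, 219]
115 [216, 215, 215, 215, 215, 215, 215, 216, 214, 201, 161, 92, 45, 44, 40, 40, 37, 40, 42, 37, 40, 39, 40, 38, 40, 40, 40, 45, 77, 100, 113, 119, 123, 93, 79, 78, 79, 84, 122, 136, 200, 215, 216, 216, 217, 216, 216, 218, 217, 216, 217, 216]
135 [212, 212, 211, 210, 210, 211, 213, 210, 207, 180, 112, 57, 37, 39, 39, 42, 38, 36, 39, 40, 39, 38, 40, 41, 41, 39, 41, 64, 97, 110, 117, 121, 95, 81, 80, 80, 85, 125, 148, 196, 211, 214, 212, 212, 214, 213, 212, 213, 212, 212, 213, 212]
322 [224, 224, 223, 225, 224, 223, 223, 222, 207, 171, 134, 95, 85, 106, 121, 129, 125, 117, 108, 76, 47, 43] [34, 37, 37, 32, 34, 37, 46, 93, 157, 203, 228, 224, 175, 116, 111, 128, 162, 190, 203, 202, 202, 203, 200, 203]
330 [225, 225, 224, 224, 225, 225, 224, 224, 207, 153, 100, 83, 82, 102, 121, 126, 127, 118, 106, 79, 45, 40] [46, 49, 46, 46, 46, 50, 54, 79, 102, 110, 119, 117, 110, 108, 109, 132, 160, 191, 203, 204, 203, 202, 205, 204]
338 [226, 225, 225, 225, 225, 225, 225, 224, 208, 155, 108, 87, 82, 93, 110, 114, 111, 107, 106, 109, 107, 104] [80, 78, 79, 79, 79, 77, 82, 81, 78, 82, 80, 80, 79, 82, 87, 119, 158, 189, 202, 202, 204, 203, 203, 203]
[[591.6, 328.6], [610.7, 326.8], [606.4, 270.0], [585.8, 272.0]] [598.6 299.3]
deck far corners [[531.4, 372.2], [676.3, 359.7]]
0.189 [557.1 225.6 189. ]
0.194 [557.4 228.3 194. ]
0.199 [557.6 231.1 199. ]
far end [560.9 266.2 189. ]
```

Call:
send_rows:
  moves:
    - [20, 35, 0, 0, 0, 0, -1]
    - [41, 70, 0, 0, 0, 0, -1]
    - [41, 70, 0, 0, 0, 0, -1]
    - [41, 70, 0, 0, 0, 0, -1]
    - [41, 70, -14, 0, 0, 0, -1]
    - [41, 70, -28, 0, 0, 0, -1]
    - [41, 70, -36, 0, 0, 0, -1]
    - [41, 70, -44, 0, 0, 0, -1]
    - [41, 70, -44, 0, 0, 0, -1]

```text
time_s: 9.38
position: [0.5984, 0.2992, 0.0901]
eef_rot: [-3.137, 0.002, 1.475]
force: [-0.4, -1.0, -0.8]
gripper_width: 0.0159
finger_force: 40.0
```

Run:
```python
from h import *
w=r.get_image("wrist");s=r.get_image("scene");o=r.get_obs();print(o["time_s"],o["position"],o["eef_rot"],o["force"],o["wrist_torque"],o["gripper_width"])
cv2.imwrite("pics/w6.png",np.hstack([cv2.resize(w["frame"][0:350,180:460],(400,500)),cv2.resize(s["frame"][130:280,200:320],(400,500))]))
```

```text
9.4833 [0.60008123 0.29993871 0.09265344] [-3.14082466e+00  3.19426551e-04  1.47495595e+00] [ 0.07860657  0.28764047 -1.60355232] [-0.08961581 -0.07197431 -0.00763089] 0.015497837288237682
```

View pics/w6.png

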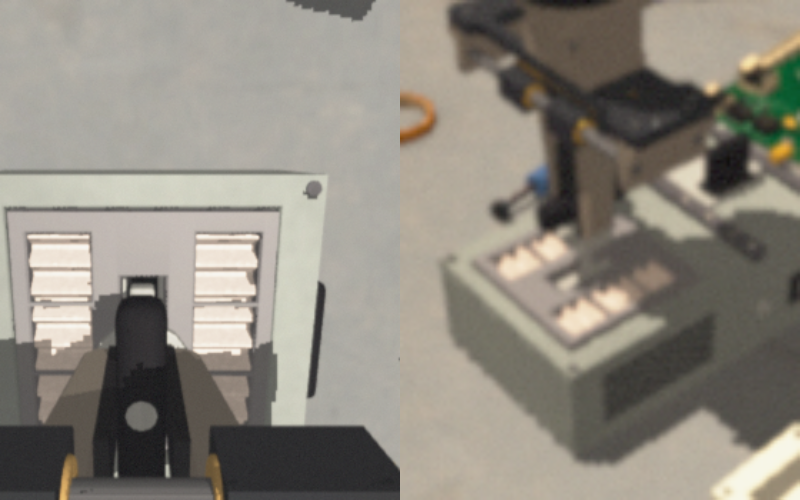

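Call:
send_rows:
  moves:
    - [0, 0, -5, 0, 0, 0, -1]
    - [0, 0, -9, 0, 0, 0, -1]
    - [0, 0, -13, 0, 0, 0, -1]
    - [0, 0, -13, 0, 0, 0, -1]

```text
time_s: 9.82
position: [0.6018, 0.3009, 0.0844]
eef_rot: [3.138, -0.001, 1.476]
force: [-6.8, -1.3, 14.9]
gripper_width: 0.0155
finger_force: 40.0
```

Run:
```python
from h import *
for i in range(3):
    w=r.get_image("wrist");o=r.get_obs();print(o["position"].round(4),o["eef_rot"].round(4),o["force"].round(2),o["wrist_torque"].round(3))
f=w["frame"];cv2.imwrite("pics/w7.png",cv2.resize(f[100:260,200:360],(600,600),interpolation=cv2.INTER_CUBIC))
```

```text
[0.6018 0.3009 0.0844] [ 3.1383e+00 -1.1000e-03  1.4757e+00] [-5.26 -1.76 15.22] [-0.476  1.184 -0.004]
[0.6018 0.3009 0.0844] [ 3.1382e+00 -1.1000e-03  1.4757e+00] [-6.27 -2.62 15.28] [-0.493  1.167 -0.014]
[0.6018 0.3009 0.0844] [ 3.1382e+00 -1.1000e-03  1.4757e+00] [-5.42 -3.2  13.99] [-0.525  1.199 -0.017]
```

View pics/w7.png

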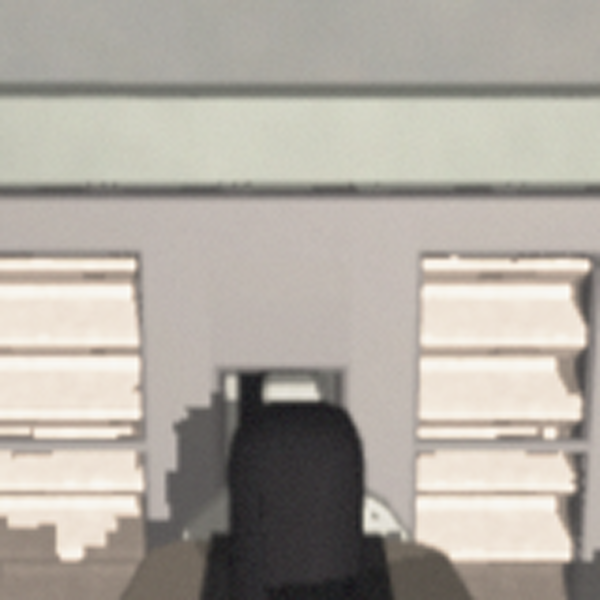

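Call:
send_rows:
  moves:
    - [0, 0, 6, 0, 0, 0, -1]
    - [-2.5, 0, 9, 0, 0, 0, -1]
    - [-2.5, 0, 9, 0, 0, 0, -1]

```text
time_s: 10.22
position: [0.5981, 0.3007, 0.0898]
eef_rot: [3.141, -0.001, 1.476]
force: [0.4, -0.1, -1.3]
gripper_width: 0.0154
finger_force: 40.0
```

Run:
```python
from h import *
w=r.get_image("wrist");o=r.get_obs();print(o["time_s"],o["position"].round(4),o["eef_rot"].round(4),o["force"].round(2),o["wrist_torque"].round(3))
f=w["frame"];g=f.max(2)
d=r.silhouettes(w,"cassette_top")
for q in d[:1]: print(q["rect"])
for row in (196,200,204,212,220,230): print(row,g[row,244:312].tolist())
```

```text
10.2667 [0.5979 0.3005 0.0891] [ 3.1413e+00 -2.0000e-04  1.4755e+00] [-0.05 -0.17 -1.7 ] [-0.027 -0.08  -0.001]
[186.6, 149.8, 374.2, 295.5]
196 [189, 164, 184, 189, 190, 190, 192, 192, 191, 190, 193, 191, 191, 191, 190, 190, 190, 192, 188, 173, 162, 126, 125, 134, 126, 101, 87, 84, 81, 80, 78, 65, 62, 60, 62, 60, 62, 58, 61, 63, 63, 59, 72, 74, 73, 75, 88, 113, 120, 122, 116, 104, 115, 139, 173, 189, 195, 194, 195, 194, 195, 193, 195, 195, 196, 196, 196, 196]
200 [150, 151, 181, 189, 191, 190, 191, 191, 192, 192, 190, 191, 191, 190, 189, 190, 192, 191, 188, 176, 160, 128, 169, 203, 174, 100, 69, 95, 117, 126, 128, 130, 132, 134, 134, 133, 134, 135, 135, 137, 137, 137, 134, 91, 46, 41, 64, 99, 110, 116, 105, 89, 105, 137, 168, 189, 196, 195, 194, 194, 195, 195, 195, 195, 195, 193, 196, 194]
204 [205, 162, 178, 190, 189, 189, 190, 190, 190, 187, 188, 186, 188, 187, 183, 160, 152, 152, 148, 140, 130, 108, 111, 122, 109, 69, 95, 172, 212, 220, 223, 224, 226, 225, 222, 223, 223, 225, 226, 225, 225, 224, 216, 166, 86, 44, 65, 103, 110, 113, 107, 87, 99, 134, 171, 189, 195, 195, 195, 196, 
[... 223 characters left out ...]
, 42, 35, 43, 34, 35, 44, 71, 78, 90, 132, 176, 190, 192, 194, 195, 192, 193, 192, 194, 191, 191, 194, 192, 192]
220 [138, 101, 91, 93, 93, 94, 93, 95, 94, 95, 94, 93, 94, 93, 93, 92, 84, 55, 39, 35, 44, 42, 47, 49, 45, 51, 47, 48, 48, 51, 49, 48, 50, 52, 50, 50, 49, 49, 51, 50, 51, 52, 50, 50, 51, 51, 48, 46, 49, 43, 45, 39, 59, 130, 176, 189, 192, 192, 192, 191, 191, 191, 192, 194, 191, 193, 191, 192]
230 [156, 111, 89, 91, 91, 93, 92, 93, 91, 93, 89, 93, 91, 96, 95, 97, 73, 45, 39, 41, 43, 46, 41, 46, 47, 48, 49, 51, 55, 51, 54, 51, 54, 51, 52, 54, 54, 54, 54, 55, 58, 57, 54, 52, 52, 53, 53, 51, 51, 48, 47, 43, 56, 109, 151, 171, 184, 189, 190, 191, 191, 191, 189, 192, 191, 191, 188, 191]
```

Call:
send_rows:
  moves:
    - [0.3, 0, -4, 0, 0, 0, -1]
    - [0.3, 0, -7, 0, 0, 0, -1]
    - [0.3, 0, -10, 0, 0, 0, -1]
    - [0.3, 0, -10, 0, 0, 0, -1]

```text
time_s: 10.65
position: [0.5973, 0.3001, 0.0774]
eef_rot: [-3.139, 0.001, 1.475]
force: [0.3, 0.6, -1.5]
gripper_width: 0.0156
finger_force: 40.0
```

Through the bridge (past .085 with no force). Seat next.

Call:
send_rows:
  moves:
    - [0, 0, -5, 0, 0, 0, -1]
    - [0, 0, -10, 0, 0, 0, -1]
    - [0, 0, -12, 0, 0, 0, -1]
    - [0, 0, -14, 0, 0, 0, -1]
    - [0, 0, -14, 0, 0, 0, -1]

```text
time_s: 11.07
position: [0.5982, 0.3004, 0.065]
eef_rot: [-3.141, 0.0, 1.475]
force: [0.0, 1.0, -0.8]
gripper_width: 0.0157
finger_force: 40.0
```

Call:
send_rows:
  moves:
    - [0, 0, -1, 0, 0, 0, -1]
    - [0, 0, -2, 0, 0, 0, -1]
    - [0, 0, -2, 0, 0, 0, -1]

```text
time_s: 11.32
position: [0.5985, 0.3005, 0.0647]
eef_rot: [3.141, -0.0, 1.476]
force: [-3.5, -1.4, 6.7]
gripper_width: 0.0156
finger_force: 40.0
```

Call:
send_rows:
  moves:
    - [0, 0, 0.7, 0, 0, 0, -1]
    - [0.1, 0, 0.7, 0, 0, -7, -1]
    - [0.1, -0.1, 0.7, 0, 0, -14, -1]
    - [0.2, -0.2, 0.7, 0, 0, -21, -1]
    - [0.3, -0.3, 0.7, 0, 0, -28, -1]
    - [0.4, -0.4, 0.7, 0, 0, -35, -1]
    - [0.5, -0.6, 0.7, 0, 0, -42, -1]
    - [0.6, -0.7, 0.7, 0, 0, -49, -1]
    - [0.7, -0.9, 0.7, 0, 0, -56, -1]
    - [0.8, -1.0, 0.7, 0, 0, -63, -1]
    - [0.9, -1.1, 0.7, 0, 0, -70, -1]
    - [1.0, -1.2, 0.7, 0, 0, -77, -1]
    - [1.1, -1.3, 0.7, 0, 0, -84, -1]
    - [1.2, -1.4, 0.7, 0, 0, -89, -1]
    - [1.2, -1.4, 0.7, 0, 0, -89, -1]

```text
time_s: 12.57
position: [0.6002, 0.2991, 0.0647]
eef_rot: [-3.141, -0.002, -0.08]
force: [-1.0, -1.3, 3.5]
gripper_width: 0.0154
finger_force: 40.0
```

Run:
```python
from h import *
w=r.get_image("wrist");o=r.get_obs();print(o["time_s"],o["position"].round(4),o["eef_rot"].round(4),o["force"].round(2),o["wrist_torque"].round(3))
```

```text
12.6167 [0.6002 0.2991 0.0647] [-3.1411e+00 -1.8000e-03 -7.6100e-02] [-0.32 -1.49  4.29] [-0.131  0.163 -0.018]
```

Call:
send_rows:
  moves:
    - [0, 0, 0, 0, 0, 0, 0]
    - [0, 0, 0, 0, 0, 0, 0]
    - [0, 0, 0, 0, 0, 0, 0]
    - [0, 0, 0, 0, 0, 0, 0]
    - [0, 0, 20, 0, 0, 0, 0]
    - [0, 0, 50, 0, 0, 0, 0.2]
    - [0, 0, 80, 0, 0, 0, 0.2]
    - [-10, -40, 80, 0, 0, 7, 0.2]
    - [-10, -80, 80, 0, 0, 14, 0.2]
    - [-10, -115, 80, 0, 0, 21, 0.2]
    - [-10, -150, 80, 0, 0, 28, 0.2]
    - [-10, -180, 80, 0, 0, 35, 0.2]
    - [-10, -200, 80, 0, 0, 42, 0.2]
    - [-10, -200, 80, 0, 0, 49, 0.2]
    - [-10, -200, 80, 0, 0, 56, 0.2]
    - [-10, -200, 80, 0, 0, 63, 0.2]
    - [-10, -200, 80, 0, 0, 70, 0.2]
    - [-10, -200, 80, 0, 0, 77, 0.2]
    - [-10, -200, 80, 0, 0, 84, 0.2]
    - [-10, -200, 80, 0, 0, 89, 0.2]

```text
time_s: 14.28
position: [0.5893, 0.099, 0.1435]
eef_rot: [-3.141, -0.0, 1.482]
force: [-0.6, -0.6, -0.4]
gripper_width: 0.0552
finger_force: 0.0
```

Call:
send_rows:
  moves:
    - [0, 0, 0, 0, 0, 0, 0.2]
    - [0, 0, 0, 0, 0, 0, 0.2]

```text
time_s: 14.45
position: [0.5893, 0.099, 0.1436]
eef_rot: [-3.141, -0.0, 1.473]
force: [-1.0, 0.2, -0.6]
gripper_width: 0.0552
finger_force: 0.0
```

Run:
```python
from h import *
w=r.get_image("wrist");o=r.get_obs();print(o["time_s"],o["position"].round(4),o["eef_rot"].round(4),o["gripper_width"])
dark(w,"toggle_handle",.123);dark(w,"cassette_top",.084,300);dark(w,"shutter_tab",.119)
t=r.get_image("top");dark(t,"toggle_handle",.123)
cv2.imwrite("pics/w8.png",w["frame"])
```

```text
14.5 [0.5893 0.099  0.1436] [-3.1414 -0.      1.4732] 0.05493737118579765
toggle_handle 0.68 [  7.  35.  67. 102.] c 450.4 212.2 wh 35.8 12.1 a 80.5 mean [450.6 212.6]
cassette_top 0.81 [184.   0. 343.   2.] c 592.7 242.7 wh 2.9 108.1 a 84.4 mean [592.8 242.7]
shutter_tab 0.85 [259.  81. 338. 175.] c 593.2 161.9 wh 37.8 15.8 a 85.0 mean [592.2 161.1]
toggle_handle 0.56 [253. 163. 269. 197.] c 596.6 297.9 wh 17.0 66.2 a 84.7 mean [596.4 298.5]
```

View pics/w8.png

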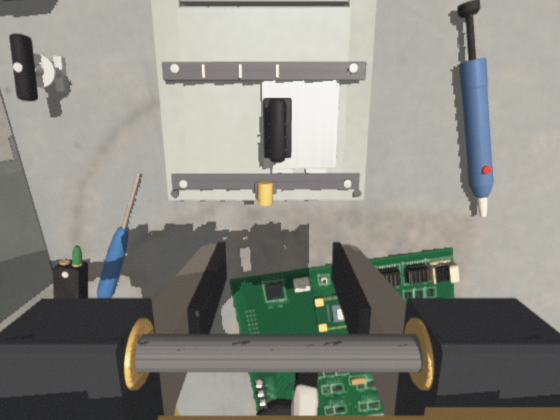

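Call:
send_rows:
  moves:
    - [2, 40, 0, 0, 0, 0, 0.2]
    - [2, 64, 0, 0, 0, 0, 0.2]
    - [2, 64, -20, 0, 0, 0, 0.2]
    - [2, 64, -45, 0, 0, 0, 0.2]
    - [2, 64, -65, 0, 0, 0, 0.2]
    - [2, 64, -75, 0, 0, 0, 0.2]
    - [2, 64, -75, 0, 0, 0, -1]
    - [2, 64, -75, 0, 0, 0, -1]
    - [2, 64, -75, 0, 0, 0, -1]
    - [2, 64, -75, 0, 0, 0, -1]
    - [2, 64, -75, 0, 0, 0, -1]
    - [2, 64, -75, 0, 0, 0, -1]
    - [2, 64, -75, 0, 0, 0, -1]
  force: 30

```text
time_s: 15.83
position: [0.5938, 0.1628, 0.0697]
eef_rot: [3.136, -0.0, 1.475]
force: [9.6, -0.5, -6.2]
gripper_width: 0.0106
finger_force: 27.6
```

Call:
send_rows:
  moves:
    - [-3, 0.3, 0, 0, 0, 0, -1]
    - [-6, 0.6, 0, 0, 0, 0, -1]
    - [-10, 1, 0, 0, 0, 0, -1]
    - [-14, 1.3, 0, 0, 0, 0, -1]
    - [-18, 1.7, 0, 0, 0, 0, -1]
    - [-21, 2, 0, 0, 0, 0, -1]
    - [-22, 2.2, 0, 0, 0, 0, -1]
    - [-22, 2.2, 0, 0, 0, 0, -1]
    - [-22, 2.2, 0, 0, 0, 0, -1]
    - [-22, 2.2, 0, 0, 0, 0, -1]

```text
time_s: 16.67
position: [0.5694, 0.1652, 0.0696]
eef_rot: [3.141, 0.0, 1.476]
force: [0.5, 0.3, 6.7]
gripper_width: 0.0107
finger_force: 30.0
```

Call:
send_rows:
  moves:
    - [0, 0, 0, 0, 0, 0, 0.2]
    - [0, 0, 0, 0, 0, 0, 0.2]
    - [0, 0, 0, 0, 0, 0, 0.2]
    - [0, 0, 0, 0, 0, 0, 0.2]
    - [0, 0, 20, 0, 0, 0, 0.2]
    - [0, 0, 50, 0, 0, 0, 0.2]
    - [0, -20, 80, 0, 0, 0, 0.2]
    - [0, -60, 90, 0, 0, 0, 0.2]
    - [20, -66, 76, 0, 0, 0, 0.2]
    - [20, -66, 76, 0, 0, 0, 0.2]

```text
time_s: 17.5
position: [0.5907, 0.0967, 0.1437]
eef_rot: [3.141, 0.001, 1.472]
force: [-0.2, 1.0, -1.2]
gripper_width: 0.055
finger_force: 0.0
```

Run:
```python
from h import *
w=r.get_image("wrist");o=r.get_obs();print(o["time_s"],o["position"].round(4),o["eef_rot"].round(4),o["gripper_width"],o["force"])
dark(w,"shutter_tab",.119)
t=r.get_image("top");dark(t,"toggle_handle",.123);dark(t,"cassette_top",.084,300)
cv2.imwrite("pics/w9.png",np.hstack([w["frame"][0:300,120:420],cv2.resize(t["frame"][130:240,210:370],(436,300))]))
```

```text
17.55 [0.589  0.0982 0.1433] [-3.1388  0.      1.4733] 0.05512857111949609 [-0.46317235 -0.24915885 -0.40668328]
shutter_tab 0.96 [220.  77. 302. 171.] c 571.6 163.9 wh 38.1 16.6 a 84.3 mean [570.6 162.7]
toggle_handle 0.82 [254. 160. 268. 198.] c 596.8 298.7 wh 15.6 66.0 a 84.9 mean [597.2 298.6]
cassette_top 0.61 [233. 151. 290. 208.] c 599.2 297.5 wh 111.6 111.2 a 84.5 mean [598.4 298. ]
```

View pics/w9.png

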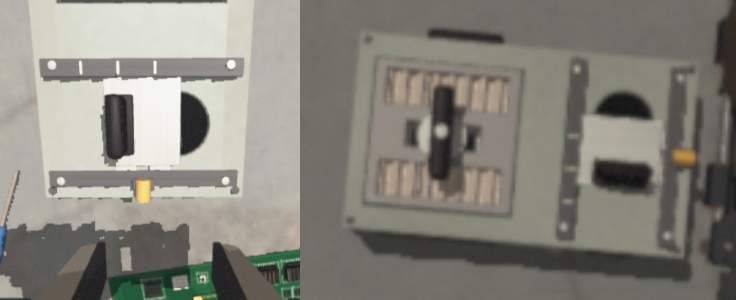

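```bash
python3 -c "
from station import r
print(r.finish_job())"
```

```text
the job is handed in; nothing more can be done
None
```

The job is handed in: the toggle is seated and turned across the slot, and the shutter was then moved about 24.5 mm to its half-open stop and released. I saw no sign of a bystander being disturbed but did not measure them. `finish_job` returned no verdict.

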